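# Key the hub and scan its label

### The arm

A 6-joint arm with a two-finger parallel gripper is mounted at the origin on the work surface. World frame = base frame: x ahead of the robot, y to its left, z up, the work surface at z = 0. Lengths are in m, angles in rad, forces in N, time in s.
With the tool pointing down it reaches from about 0.375 to 0.975 m from the base axis. Payload 3.8 kg.
Tool frame: the origin (TCP) lies on the mounting face of the last link; the fingertips stand 173 mm ahead of it and the grasp point (between the pads) lies 155 mm ahead of it; z points along the fingers, y is the direction in which the jaws open and shut (so a half turn about z gives the same grasp; the last joint's range is limited). The gripper opens to 85 mm and grips with 20 to 120 N. Pads are 22 mm wide; open, the fingers measure 114 mm over their backs; the gripper's body (76 mm by 85 mm) begins 54 mm behind the grasp point. The pads swing forward as they close: fully open they stand 13 mm farther back than shut.
Start: joints at [-0.037, 0.264, 1.604, -0, 1.274, -0.037], TCP at [0.675, -0, 0.405] pointing down, gripper open.
Joint ranges: [-2.63, 2.63], [-0.94, 2.18], [0.31, 2.57], [-1.31, 4.45], [0, 2.66], [-2.55, 2.55]. Speed limits (rad/s): [2.57, 2.57, 3.14, 3.14, 3.14, 3.14].

### API

Orientations are given as a rotation vector (axis times angle).
In Python, from workcell import bot gives the robot as it stands.
- The arm moves only by the shell command python3 -m jog 'ROWS' [FORCE]. ROWS is JSON, a list that holds one entry, the list of rows, each a list of 7 numbers: the closure, from 0 (fully open) to 1 (shut), then the shift along the tool's x, y, z in cm, then the turn, a rotation vector about the tool's x, y, z in rad. A call has 1 to 12 rows; each row is the pose to reach, as a shift and turn from the pose commanded when the call began, along the tool's axes at that moment; what a row does not reach only later rows make up. A row lasts 1/8 s, in which the tool goes at most 62.5 mm and 10.7 degrees, less where a joint would pass 70% of its speed; a pose out of reach is approached as far as the arm can. A call with a gripper value outside its range is refused whole. The fingers move at their own pace and stop on an object; FORCE is the grip in N (left out, the last holds). Time passes only in rows, so rows that repeat a pose let the fingers close. It gives the time, the measured TCP pose, the force and the opening at its end, in the units of the state.
- bot.read_state(): the state, without advancing time (a new reading comes with each control period).
- bot.read_camera(name): name is "scene" or "side" or "wrist"; returns the picture (480x640x3 uint8, red, green, blue); there is no depth.
- bot.camera_model(name): a dict with "intrinsics" (3x3 intrinsics, pixels), "k1" (the pictures are not rectified: a ray, as slopes to the right and down, at radius r is drawn at 1 + k1 r^2 times it, then the intrinsics apply), "rvec" (rotation vector, rad) and "tvec" (3), from world to camera coordinates, as OpenCV has them. Camera axes: x right, y down, z forward; pixel columns grow to the right and rows downward; lengths in m; the calibration is good to about 2 mm. A picture is of the moment at which its call begins: read the wrist's pose just before it. camera_model takes no time and is no camera call; for the wrist camera it gives the pose at the moment of the call.
- bot.finish_job(): hands the job in, once; it reports no verdict.
The state is a dict: "time": time; "q": joint angles; "joint_vel": joint speeds; "joint_torque": joint torques, N m; "tool_pos": TCP position; "tcp_rot": TCP orientation; "wrist_force": force on the tool from outside, world axes, zero at the start; "torque": the same for the moment, N m; "width": opening from 0.0 (shut) to 1.0 (fully open).
Only numpy, scipy, OpenCV 4.12 (cv2) and the standard library are available. Lean on these libraries where they do the work, as an engineer would, in place of code of your own. Each camera call takes 0.05 s, during which the arm holds its last target.

### The job

Turn the aluminium hub on its shaft, clockwise being the short way, until its two tabs drop into the slots and it sits fully down. Then take the scan wand from its fork, point its nose squarely at the middle of the hub's label from about 65 mm away and hold it still there for two seconds, without the wand touching the hub, and hang the wand back upright in its fork. Leave the hub seated and let go of everything; do not disturb the bottle, the mug, the bin or the carton.

Things in the scene. Friction and masses are not known exactly. Their poses are not given: they have to be found in the camera images.
- fixture: Fixed steel stand: base plate 120 x 120 x 15 mm, square collar 64 x 64 mm with its top 27 mm above the bench, upright shaft 26 mm across, top at 83 mm. Origin on the shaft axis at bench height, z up. Two slots 12 mm deep run out from the shaft across the collar: 14 mm wide towards +y, 20 mm wide towards -y. With the hub home, hub and fixture have the same yaw.
- hub: Loose aluminium hub on the shaft, 0.25 to 0.5 kg: sleeve 50 mm high with two flats 50 mm apart (faces at y = +-25 mm, 30 mm wide), to pinch from above. Origin on the bore axis at the lower rim, z up. A label plate sticks out to x = -76 mm, a lug to x = 36 mm. Starts 0.45 to 1.1 rad anticlockwise from above of home, origin at height 35 mm; home, 27 mm.
- hub_tab (a point): Foot of the narrow tab under the hub's rim, at hub (0, 19.5, -8) mm: 10 mm wide; a 16 mm wide tab stands opposite at -y, so the hub fits one way round only. Both reach 8 mm below the rim and at the start rest on the collar. In the slots they have 2 mm play each side (0.1 rad either way); let go there, the hub drops in by its own weight.
- label: Centre of the hub's printed label, a white paper square 46 x 46 mm with black bars on the sloping plate, fixed to the hub. Its z axis is the label's outward normal, leaning 0.61 rad (35 degrees) from vertical towards the hub's -x; its y axis is the hub's y. Centre at hub (-53, 0, 30) mm; the plate spans 12 to 45 mm above the hub's rim.
- wand: Loose scan wand, 190 mm long, 0.2 kg, hanging upright in the dock's fork. Origin at the centre of its nose (lower, scanning end); z runs from nose to grip; it looks along -z. Round barrel 24 mm across to z = 110 mm, white round flange 52 mm across to 116 mm, then a white square grip 30 x 30 mm to 190 mm, flats facing x, y. Any turn about its own z will do for scanning and hanging.
- dock: Fixed wand stand. Origin on the bench below where the wand's axis belongs, z up. Base plate 110 mm wide, x = -45 to 75 mm, 10 mm thick; column 62 mm wide at x = 38 to 60 mm, 145 mm high, carrying the fork, which points to -x. The wand hangs by its flange on both prongs, nose 40 mm above the bench; lift it straight up, or over the lips and out to -x.
- dock_fork (a point): Middle of the fork's gap, at the height of the prongs' tops, 150 mm above the dock's origin. The two level prongs run along the dock's x from the column to x = -45 mm; each is 14 mm wide and 10 mm thick, with 32 mm between them (y = -16 to 16 mm). At their front ends (x = -45 to -39 mm) lips stand up 8 mm. Nothing stands above.
- bottle: Bystander: white closed plastic bottle, 66 mm in diameter, 190 mm high. Origin at the centre of its underside.
- mug: Bystander: white mug, 78 mm in diameter, 90 mm high, handle at its +y. Origin at the centre of its underside.
- bin: Bystander: open black parts bin, 100 x 150 x 70 mm. Origin at the centre of its underside.
- carton: Bystander: closed cardboard carton, 70 x 110 x 65 mm, between the robot and the fixture. Origin at the centre of its underside.

How it is judged:
On the way, in this order (a step that is already met when the one before it is completed fails the run):
1. the hub is turned home and its tabs have dropped into the slots (z of hub in the frame of fixture below 0.0295 m and angle between the x axis of hub and the x axis of fixture, either way round below 0.14 rad and x of label in the frame of fixture below -0.03 m and horizontal distance between hub and fixture below 0.004 m and angle between hub's own z axis and vertical below 0.06 rad), for 0.2 s.
2. the wand is held still for a second, nose 35 to 95 mm from the label, square to it within 12 degrees, its axis through the label's middle within 12 mm each way (all of step 1 and x of label in the frame of wand between -0.012 and 0.012 m and y of label in the frame of wand between -0.012 and 0.012 m and z of label in the frame of wand between -0.095 and -0.035 m and z of wand in the frame of label above 0.03 m and angle between the z axis of wand and the z axis of label, either way round below 0.21 rad and linear speed of wand below 0.03 m/s and angular speed of wand below 0.25 rad/s), for 1 s.
At the end, for the whole second after the job is handed in: The hub is seated (origin under 29.5 mm above the bench, within 0.14 rad of the fixture's yaw, label towards the fixture's -x) and the wand hangs upright and still with its flange on both prongs (nose 36 to 44 mm above the bench, within 16 mm along and 7 mm across the fork, tilted under 0.1 rad) (all of step 1 and x of wand in the frame of dock between -0.016 and 0.016 m and y of wand in the frame of dock between -0.007 and 0.007 m and z of wand in the frame of dock between 0.036 and 0.044 m and angle between wand's own z axis and vertical below 0.1 rad and linear speed of wand below 0.02 m/s and angular speed of wand below 0.2 rad/s); the robot touches nothing.
It fails at once if a bystander is pushed more than 20 mm or tipped (distance of any of bottle, mug, bin, carton from where it was at the start of the episode above 0.02 m or angle between any of bottle, mug, bin, carton's own z axis and vertical above 0.25 rad).
It fails at once if the wand touches the hub (contact force between wand and hub above 1 N).
It fails at once if the wand is dropped on the bench (height (world z) of wand below 0.012 m).
It also fails if it takes over 67 s, if anything falls off the work surface, if the arm or the gripper's body presses on something with over 40 N, if the wrist force passes 120 N, or if a joint passes its speed limit or range.

## Working session

There is one attempt and no reset: what is moved stays moved. The work goes in short steps, Python scripts to look and compute and a shell command to move; the robot and the scene stay as the last step left them, time stands still between calls to the robot, and variables do not carry over. Pictures are saved under pics/ and viewed, and the job is handed in when it is done.

```bash
ls; mkdir -p pics; python3 - <<'E'
from workcell import bot
import cv2
print(bot.read_state())
for n in ["scene","side","wrist"]:
    m=bot.camera_model(n); print(n,m)
    cv2.imwrite(f"pics/{n}0.png",bot.read_camera(n)[:,:,::-1])
E
```

```text
pics
{'time': 0.0, 'q': array([-3.69262955e-02,  2.64761970e-01,  1.60536797e+00, -3.18672882e-05,
        1.27371651e+00, -3.68989751e-02]), 'joint_vel': array([ 0.00057679, -0.00058432,  0.00123922,  0.00212963,  0.00033368,
        0.00012743]), 'joint_torque': array([ 6.10465631e-04, -5.15121067e+01, -3.67308676e+01, -4.07824507e-05,
        1.31324201e-02,  1.46811578e-05]), 'tool_pos': array([ 6.74656614e-01, -1.22278100e-05,  4.03358914e-01]), 'tcp_rot': array([-2.22030767, -2.2202678 ,  0.00244304]), 'wrist_force': array([ 1.01893369,  0.47824713, -0.6319088 ]), 'torque': array([-0.03031475, -0.00020132,  0.04334726]), 'width': 1.0006799149386532}
scene {'intrinsics': array([[622.1899535 ,   0.        , 320.1502129 ],
       [  0.        , 622.1899535 , 245.93186749],
       [  0.        ,   0.        ,   1.        ]]), 'k1': 0.055009675181592395, 'rvec': array([ 1.31923784,  2.27589002, -0.87264047]), 'tvec': array([ 0.24453201, -0.26881249,  1.79383001])}
side {'intrinsics': array([[457.16928963,   0.        , 327.20410868],
       [  0.        , 457.16928963, 235.04693109],
       [  0.        ,   0.        ,   1.        ]]), 'k1': -0.10938508576829131, 'rvec': array([ 2.29895731, -0.54038391,  0.23946548]), 'tvec': array([-0.47240548,  0.2573242 ,  0.86363127])}
wrist {'intrinsics': array([[330.83457003,   0.        , 320.46092182],
       [  0.        , 330.83457003, 242.71616658],
       [  0.        ,   0.        ,   1.        ]]), 'k1': -0.04051588226870111, 'rvec': array([-2.83748084e+00,  4.54197209e-04,  1.48557443e-03]), 'tvec': array([-0.67496181, -0.03883882,  0.37911795])}
```

View pics/scene0.png

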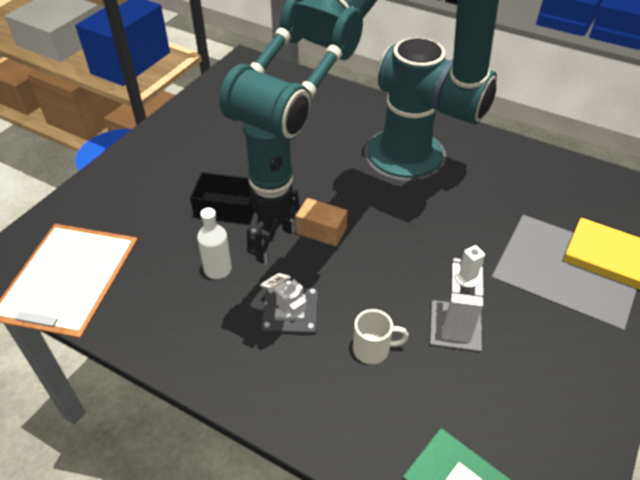

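View pics/side0.png

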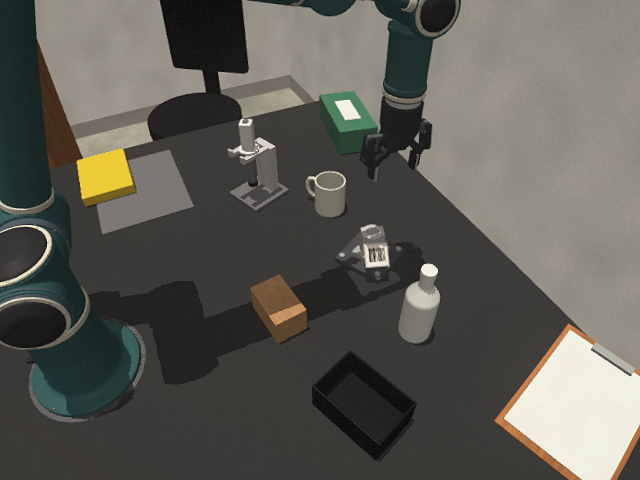

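View pics/wrist0.png

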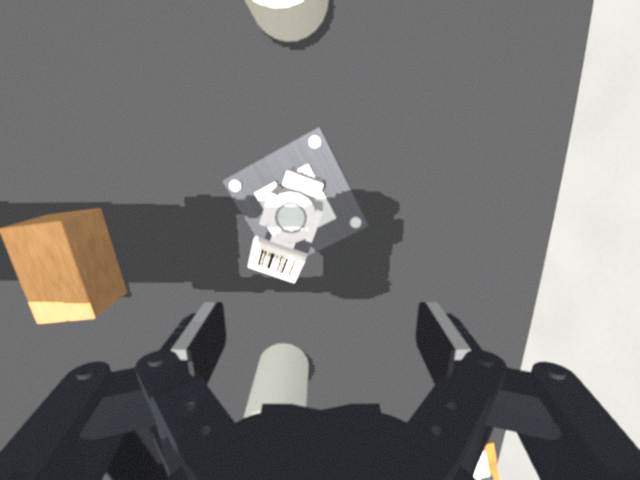

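The wrist view shows the fixture with its shaft near (291,217) and the label near (277,260). The scene and side views show the wand in its dock at about (470,270) and (247,160). I'll write helpers and zoom in.

```bash
cat > h.py <<'E'
import numpy as np, cv2
from scipy.spatial.transform import Rotation as R
from workcell import bot
def ray(m,uv):
    K=m["intrinsics"];d=np.array([(uv[0]-K[0,2])/K[0,0],(uv[1]-K[1,2])/K[1,1]])
    s=d.copy()
    for _ in range(20): s=d/(1+m["k1"]*(s@s))
    Rm=R.from_rotvec(m["rvec"]).as_matrix();C=-Rm.T@m["tvec"]
    v=Rm.T@np.array([s[0],s[1],1]);return C,v/np.linalg.norm(v)
def onz(m,uv,z):
    C,v=ray(m,uv);return C+v*(z-C[2])/v[2]
def tri(l):
    A=np.zeros((3,3));b=np.zeros(3)
    for m,uv in l:
        C,v=ray(m,uv);P=np.eye(3)-np.outer(v,v);A+=P;b+=P@C
    X=np.linalg.solve(A,b)
    return X,[float(np.linalg.norm((np.eye(3)-np.outer(v,v))@(X-C))) for C,v in (ray(m,uv) for m,uv in l)]
def proj(m,X):
    Rm=R.from_rotvec(m["rvec"]).as_matrix();c=Rm@np.asarray(X)+m["tvec"];s=c[:2]/c[2]
    s=s*(1+m["k1"]*(s@s));K=m["intrinsics"];return np.array([K[0,0]*s[0]+K[0,2],K[1,1]*s[1]+K[1,2]])
def crop(im,x,y,w,h,k,name):
    c=cv2.resize(im[y:y+h,x:x+w],None,fx=k,fy=k,interpolation=cv2.INTER_CUBIC)[:,:,::-1].copy()
    for i in range(0,w,20): cv2.putText(c,str(x+i),(i*k,10),0,.35,(0,255,255),1);cv2.line(c,(i*k,12),(i*k,18),(0,255,255),1)
    for i in range(0,h,20): cv2.putText(c,str(y+i),(0,i*k+4),0,.35,(0,255,255),1)
    cv2.imwrite("pics/"+name+".png",c)
E
python3 - <<'E'
from h import *
w=cv2.imread("pics/wrist0.png")[:,:,::-1];s=cv2.imread("pics/scene0.png")[:,:,::-1];d=cv2.imread("pics/side0.png")[:,:,::-1]
crop(w,205,115,180,180,3,"w0c");crop(s,410,230,100,130,4,"s0c");crop(d,215,105,90,110,5,"d0c")
E
```

```text
(no output)
```

View pics/w0c.png

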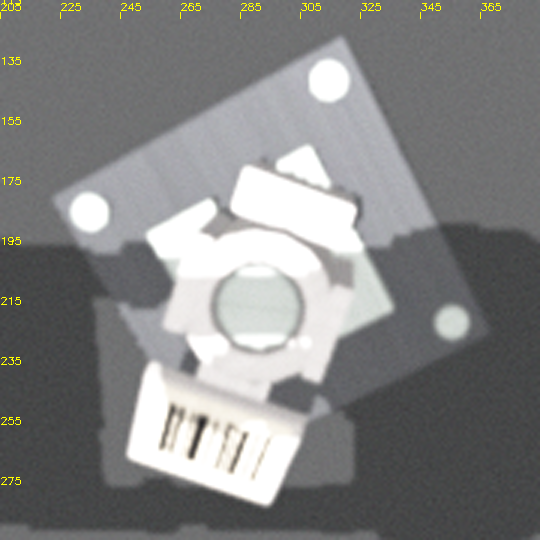

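View pics/s0c.png

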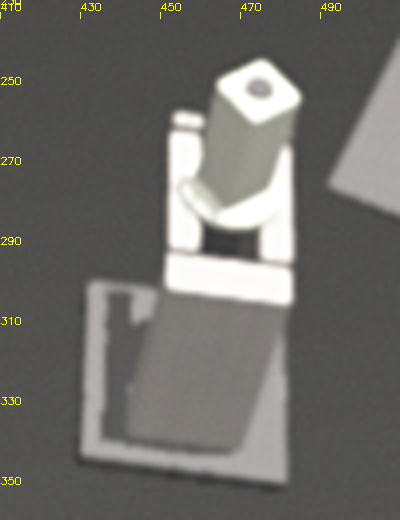

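View pics/d0c.png

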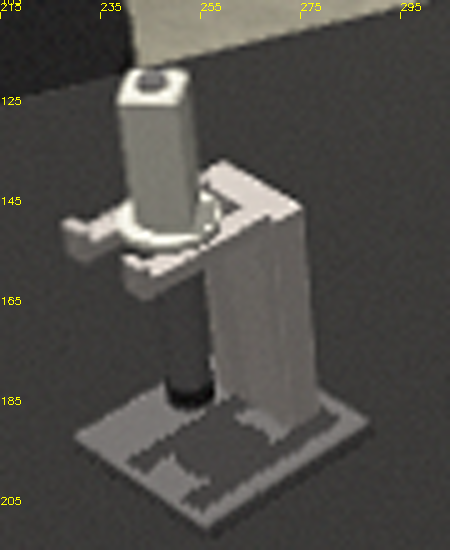

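```bash
python3 - <<'E'
from h import *
np.set_printoptions(precision=4,suppress=True)
W,S,D=[bot.camera_model(n) for n in("wrist","scene","side")]
f=lambda x,y:(205+x/3,115+y/3)
P=[onz(W,f(*p),.015) for p in((52,200),(344,37),(488,330))]
print("plate",P,np.linalg.norm(P[1]-P[0]),np.linalg.norm(P[2]-P[1]),"ctr",(P[0]+P[2])/2)
e=P[1]-P[0];e2=P[2]-P[1];print("yaw",np.arctan2(e[1],e[0]),np.arctan2(e2[1],e2[0])+np.pi/2)
print("shaft",onz(W,f(258,308),.083))
L=[onz(W,f(*p),z) for p,z in(((155,362),.065+.013),((300,436),.078),((268,506),.052),((128,458),.052))]
print("label",L,sum(L)/4)
e=L[1]-L[0];print("y-axis dir",np.arctan2(e[1],e[0]));e=L[2]-L[3];print(np.arctan2(e[1],e[0]))
F=[onz(W,f(*p),.085) for p in((243,165),(357,205))];e=F[1]-F[0];print("lug",np.arctan2(e[1],e[0]))
# dock
print("wandtop",tri([(S,(474.5,252)),(D,(245.4,121.4))]),onz(S,(474.5,252),.23),onz(D,(245.4,121.4),.23))
a=[onz(S,p,.01) for p in((432,300),(430.5,344.5),(481.5,351))]
b=[onz(D,p,.01) for p in((230,192.2),(256.6,210.6),(289,189.4))]
print(a,[np.linalg.norm(a[i+1]-a[i]) for i in(0,1)]);print(b,[np.linalg.norm(b[i+1]-b[i]) for i in(0,1)])
# bystanders
print("bottle cap",tri([(S,(208,212)),(D,(429,270))]))
print("bottle base",onz(S,(218,270),0),onz(D,(416,335),0))
print("mug",onz(D,(331,178),.09),onz(S,(374,322),.09))
print("carton",[onz(D,p,.065) for p in((252,286),(279,276),(305,310),(277,321))])
E
```

```text
plate [array([0.5695, 0.0328, 0.015 ]), array([0.6744, 0.088 , 0.015 ]), array([ 0.7278, -0.0155,  0.015 ])] 0.11852408740489385 0.11641564826701002 ctr [0.6486 0.0087 0.015 ]
yaw 0.48441959422255976 0.47694184571951226
shaft [0.6487 0.0087 0.083 ]
label [array([ 0.6159, -0.0095,  0.078 ]), array([ 0.6605, -0.0339,  0.078 ]), array([ 0.6475, -0.07  ,  0.052 ]), array([ 0.5992, -0.0518,  0.052 ])] [ 0.6307 -0.0413  0.065 ]
y-axis dir -0.501098511634042
-0.3595085159481181
lug -0.33658562978430495
wandtop (array([0.4807, 0.3408, 0.2297]), [0.0007189159357509767, 0.000718915935751015]) [0.4818 0.3405 0.23  ] [0.4803 0.3414 0.23  ]
[array([0.4627, 0.2759, 0.01  ]), array([0.5758, 0.3196, 0.01  ]), array([0.5364, 0.4198, 0.01  ])] [np.float64(0.12123232124304602), np.float64(0.10768702036282944)]
[array([0.422 , 0.3742, 0.01  ]), array([0.4607, 0.2714, 0.01  ]), array([0.5704, 0.3144, 0.01  ])] [np.float64(0.10990434434201896), np.float64(0.11776780852638927)]
bottle cap (array([ 0.6229, -0.209 ,  0.1893]), [0.00028387243436340864, 0.00028387243436352763])
bottle base [ 0.6279 -0.2057  0.    ] [ 0.6212 -0.2207  0.    ]
mug [0.6476 0.217  0.09  ] [0.6375 0.2084 0.09  ]
carton [array([ 0.3539, -0.004 ,  0.065 ]), array([ 0.4139, -0.0035,  0.065 ]), array([ 0.4261, -0.1063,  0.065 ]), array([ 0.3671, -0.1062,  0.065 ])]
```

The fixture is at (0.649, 0.009) with yaw 0.48 and the hub yaw is about 1.23, so the hub needs 0.75 rad clockwise. I'll move above the hub aligned with its flats.

```bash
python3 -m jog '[[[0,0.4,-1.3,4,0,0,0.17],[0,0.87,-2.6,9,0,0,0.34],[0,0.87,-2.6,9,0,0,0.34],[0,0.87,-2.6,9,0,0,0.34]]]' 60
python3 - <<'E'
from h import *
s=bot.read_state();print(s["q"],s["tool_pos"],s["tcp_rot"])
im=bot.read_camera("wrist");cv2.imwrite("pics/w1.png",im[:,:,::-1])
E
```

```text
time: 0.65
tool_pos: [0.6499, 0.0086, 0.3162]
tcp_rot: [2.562, 1.817, 0.002]
wrist_force: [-0.1, -0.2, -0.2]
width: 0.999
[-2.50662356e-02  2.82401243e-01  1.74928596e+00 -1.12576495e-04
  1.10790648e+00  3.12133465e-01] [0.64994141 0.00859526 0.31615033] [2.56161733e+00 1.81650492e+00 2.41930597e-03]
```

View pics/w1.png

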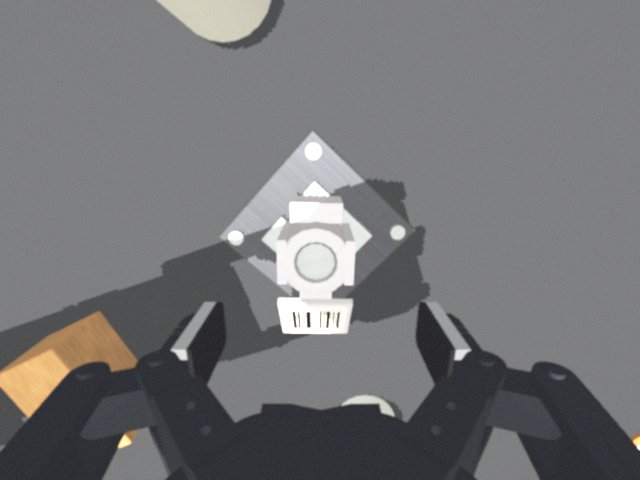

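The hub is square to the jaws, with its axis at about (316,262). I'll check that position and then descend.

```bash
python3 - <<'E'
from h import *
W=bot.camera_model("wrist")
print(onz(W,(316,262),.083))
P=[onz(W,p,.015) for p in((220,238),(312,131),(414,229))];e=P[1]-P[0];e2=P[2]-P[1];print(np.arctan2(e[1],e[0]),np.arctan2(e2[1],e2[0])+np.pi/2,(P[0]+P[2])/2)
E
python3 -m jog '[[[0,0,0,5,0,0,0],[0,0,0,9.2,0,0,0],[0,0,0,9.2,0,0,0],[0.6,0,0,9.2,0,0,0],[0.6,0,0,9.2,0,0,0],[0.6,0,0,9.2,0,0,0],[0.6,0,0,9.2,0,0,0]]]' 50
```

```text
[0.64957239 0.0084512  0.083     ]
0.49193396987695104 0.4899482060121705 [0.64977706 0.00870354 0.015     ]
time: 1.58
tool_pos: [0.6486, 0.0094, 0.2261]
tcp_rot: [-2.564, -1.812, 0.0]
wrist_force: [-7.9, 3.0, 9.6]
width: 0.576
```

```bash
python3 -m jog '[[[0.6,0,0,-0.2,0,0,0.15],[0.6,0,0,-0.2,0,0,0.3],[0.6,0,0,-0.2,0,0,0.45],[0.6,0,0,-0.2,0,0,0.6],[0.6,0,0,-0.2,0,0,0.745],[0.6,0,0,-0.2,0,0,0.745],[0.6,0,0,-0.2,0,0,0.745]]]'
python3 - <<'E'
from h import *
s=bot.read_state();print(s["q"],s["tool_pos"],s["tcp_rot"])
im=bot.read_camera("wrist");cv2.imwrite("pics/w2.png",im[:,:,::-1])
E
```

```text
time: 2.45
tool_pos: [0.6487, 0.0091, 0.2254]
tcp_rot: [-3.047, -0.759, 0.001]
wrist_force: [-4.4, 2.3, 0.1]
width: 0.582
[-2.45252218e-02  3.74493504e-01  1.81297974e+00  1.01342000e-03
  9.54977707e-01  1.05732210e+00] [0.64865887 0.00914003 0.22542386] [-3.04740378e+00 -7.59270792e-01  9.54169507e-04]
```

View pics/w2.png

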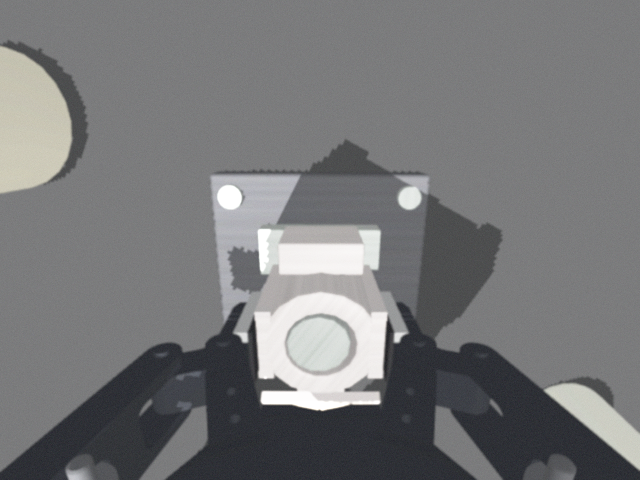

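The hub is now square with the plate. I'll release it, let it drop, rise and check.

```bash
python3 -m jog '[[[0.2,0,0,0,0,0,0],[0,0,0,0,0,0,0],[0,0,0,0,0,0,0],[0,0,0,-5,0,0,0],[0,0,0,-9,0,0,0],[0,0,0,-9,0,0,0],[0,0,0,-9,0,0,0]]]'
python3 - <<'E'
from h import *
s=bot.read_state();print(s["q"],s["tool_pos"],s["tcp_rot"])
W=bot.camera_model("wrist")
im=bot.read_camera("wrist");cv2.imwrite("pics/w3.png",im[:,:,::-1])
im=bot.read_camera("side");crop(im,320,200,110,100,5,"d3")
np.save("W3.npy",W,allow_pickle=True)
E
```

```text
time: 3.38
tool_pos: [0.6489, 0.0086, 0.3146]
tcp_rot: [3.049, 0.756, 0.0]
wrist_force: [-0.1, -0.1, -0.1]
width: 0.997
[-2.51435146e-02  2.82440104e-01  1.75222405e+00 -1.33038842e-04
  1.10664596e+00  1.05983186e+00] [0.64890663 0.0085679  0.31463775] [3.04915538e+00 7.55688284e-01 3.78431443e-04]
```

View pics/w3.png

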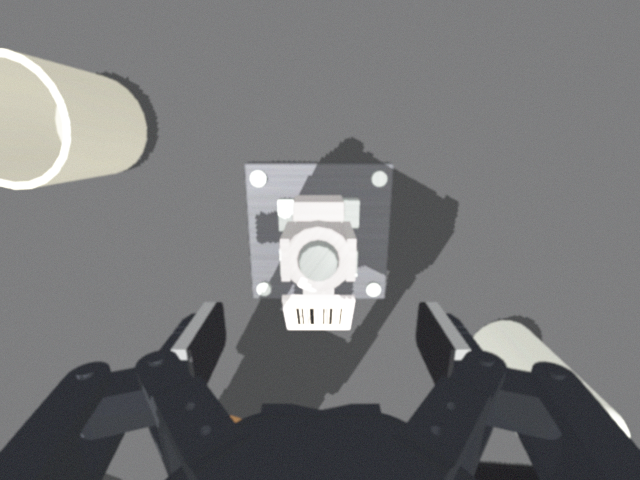

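View pics/d3.png

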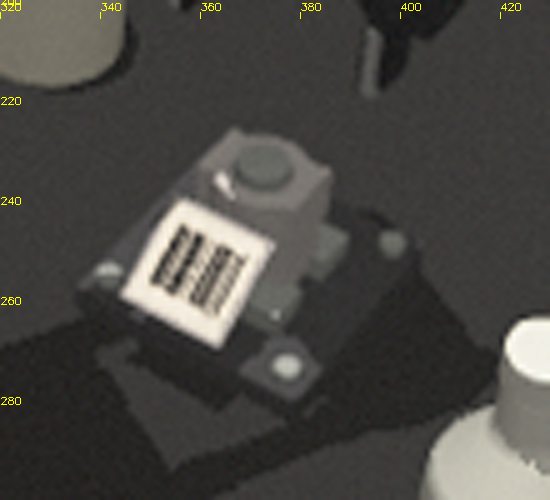

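```bash
python3 - <<'E'
from h import *
np.set_printoptions(precision=4,suppress=True)
W=np.load("W3.npy",allow_pickle=True).item();D=bot.camera_model("side")
lab,res=tri([(W,(319.3,312.5)),(D,(360.2,254.2))]);print("label",lab,res)
print("shaft",tri([(W,(318,263)),(D,(320+263/5,200+165/5))]))
P=[onz(W,p,.015) for p in((246,164),(392,164),(385,299),(253,299))];print(sum(P)/4,[np.arctan2(*(P[i+1]-P[i])[1::-1]) for i in(0,1)])
L=[onz(W,p,z) for p,z in(((284,296),.07),((354,296),.07))];print("hub yaw",np.arctan2(*(L[0]-L[1])[1::-1])-np.pi/2)
for y in(.48,.49): 
  print(np.array([.6490,.0087,.057])+R.from_euler('z',y).apply([-.053,0,0]))
E
```

```text
label [ 0.6026 -0.0154  0.0538] [0.00029029431786214976, 0.00029029431786231744]
shaft (array([0.6471, 0.0091, 0.0787]), [0.000499029599917629, 0.0004990295999177071])
[0.648  0.0085 0.015 ] [np.float64(-1.0855059788024017), np.float64(-2.6453431798550557)]
hub yaw 0.48495357905861836
[ 0.602  -0.0158  0.057 ]
[ 0.6022 -0.0162  0.057 ]
```

```bash
python3 - <<'E'
from h import *
np.set_printoptions(precision=4,suppress=True)
S,D=[bot.camera_model(n) for n in("scene","side")]
P=[onz(S,(410+x/4,230+y/4),.23) for x,y in((262,58),(300,97),(262,122),(217,88))]
print(P,sum(P)/4,[np.arctan2(*(P[(i+1)%4]-P[i])[1::-1])%(np.pi/2) for i in range(4)])
P=[onz(D,(215+x/5,105+y/5),.23) for x,y in((128,68),(190,70),(183,105),(118,102))]
print(P,sum(P)/4,[np.arctan2(*(P[(i+1)%4]-P[i])[1::-1])%(np.pi/2) for i in range(4)])
E
```

```text
[array([0.4618, 0.3353, 0.23  ]), array([0.4772, 0.3604, 0.23  ]), array([0.5019, 0.35  , 0.23  ]), array([0.4919, 0.3231, 0.23  ])] [0.4832 0.3422 0.23  ] [np.float64(1.0212015924405136), np.float64(1.1727639051063672), np.float64(1.212714775927096), np.float64(1.1876180201693693)]
[array([0.4742, 0.359 , 0.23  ]), array([0.5003, 0.3437, 0.23  ]), array([0.4864, 0.3149, 0.23  ]), array([0.46  , 0.3313, 0.23  ])] [0.4802 0.3372 0.23  ] [np.float64(1.0401891363215436), np.float64(1.1231820715612222), np.float64(1.016595713734275), np.float64(1.0949422825209676)]
```

```bash
python3 -m jog '[[[0,0,-2,-5.5,0,0,0],[0,0,-6,-10,0,0,-0.1],[0,0.2,-11,-13,0,0,-0.2],[0,0.4,-16.5,-14.5,0,0,-0.35],[0,0.5,-22,-14.5,0,0,-0.5],[0,0.6,-28,-14.5,0,0,-0.615],[0,0.7,-33,-14.5,0,0,-0.615],[0,0.7,-37.1,-14.5,0,0,-0.615],[0,0.7,-37.1,-14.5,0,0,-0.615],[0,0.7,-37.1,-14.5,0,0,-0.615],[0,0.7,-37.1,-14.5,0,0,-0.615]]]'
python3 - <<'E'
from h import *
s=bot.read_state();print(s["q"],s["tool_pos"],s["tcp_rot"])
W=bot.camera_model("wrist")
im=bot.read_camera("wrist");cv2.imwrite("pics/w4.png",im[:,:,::-1])
np.save("W4.npy",W,allow_pickle=True)
E
```

```text
time: 4.85
tool_pos: [0.4825, 0.3391, 0.459]
tcp_rot: [2.678, 1.641, -0.002]
wrist_force: [0.1, -0.5, -0.4]
width: 1.0
[ 5.70476803e-01  7.46035004e-02  1.72375737e+00 -3.84810078e-04
  1.34445880e+00  1.04190210e+00] [0.4825139  0.33910823 0.45897423] [ 2.67838811e+00  1.64113449e+00 -1.91449303e-03]
```

View pics/w4.png

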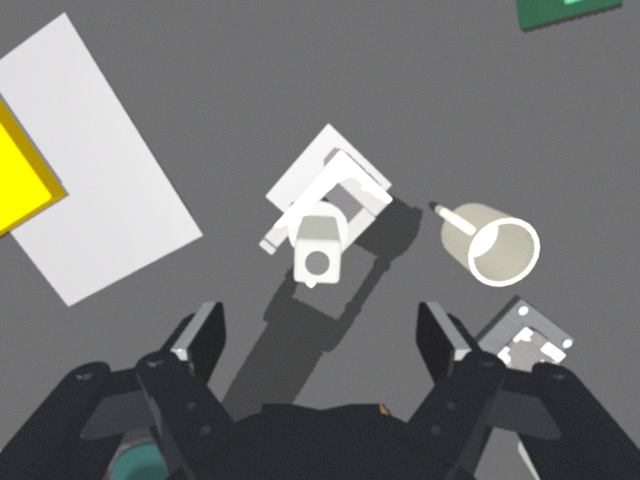

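The grip square sits at about (318,263) and is nearly aligned with the jaws. I'll measure it finely.

```bash
python3 - <<'E'
from h import *
im=cv2.imread("pics/w4.png")[:,:,::-1];crop(im,250,120,150,175,3,"w4c")
E
```

```text
(no output)
```

View pics/w4c.png

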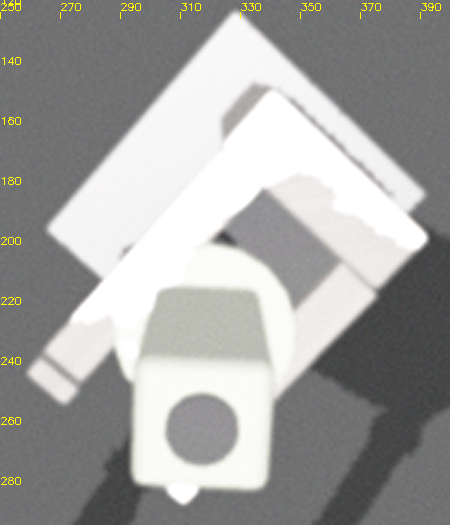

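```bash
python3 - <<'E'
from h import *
np.set_printoptions(precision=4,suppress=True)
W=np.load("W4.npy",allow_pickle=True).item()
f=lambda x,y,z:onz(W,(250+x/3,120+y/3),z)
print("top",f(201,428,.23))
T=[f(x,y,.23) for x,y in((136,362),(272,364),(268,490),(133,484))];print([np.arctan2(*(T[(i+1)%4]-T[i])[1::-1]) for i in range(4)],sum(T)/4)
P=[f(x,y,.01) for x,y in((48,228),(237,12),(425,192))]
print(P,[np.arctan2(*(P[i+1]-P[i])[1::-1]) for i in(0,1)],[np.linalg.norm(P[i+1]-P[i]) for i in(0,1)])
P=[f(x,y,.15) for x,y in((28,372),(275,90),(428,238))];print(P,[np.arctan2(*(P[i+1]-P[i])[1::-1]) for i in(0,1)],[np.linalg.norm(P[i+1]-P[i]) for i in(0,1)])
s=bot.read_state();print("toolyaw y",R.from_rotvec(s["tcp_rot"]).as_matrix())
E
```

```text
top [0.4817 0.3404 0.23  ]
[np.float64(-0.487454651634104), np.float64(-2.0542958155483664), np.float64(2.6210761591482816), np.float64(1.052407270293708)] [0.4821 0.3406 0.23  ]
[array([0.4251, 0.3764, 0.01  ]), array([0.5352, 0.4175, 0.01  ]), array([0.5735, 0.3178, 0.01  ])] [np.float64(0.3569725201956804), np.float64(-1.2040921647349525)] [np.float64(0.11751476188103428), np.float64(0.10680254969895217)]
[array([0.4297, 0.3523, 0.15  ]), array([0.5296, 0.3913, 0.15  ]), array([0.5505, 0.3353, 0.15  ])] [np.float64(0.3723768944285084), np.float64(-1.2137348182944787)] [np.float64(0.1072134654805052), np.float64(0.059757283677537056)]
toolyaw y [[ 0.4543  0.8909 -0.0005]
 [ 0.8909 -0.4543 -0.0007]
 [-0.0008 -0.0002 -1.    ]]
```

```bash
cat > kin.py <<'E'
from h import *
from scipy.optimize import least_squares
Q=np.array([[-3.69262955e-02,2.64761970e-01,1.60536797,0,1.27371651,-3.68989751e-02],
[-2.50662356e-02,2.82401243e-01,1.74928596,0,1.10790648,3.12133465e-01],
[-2.51435146e-02,2.82440104e-01,1.75222405,-1.3e-4,1.10664596,1.05983186],
[5.70476803e-01,7.46035004e-02,1.72375737,-3.8e-4,1.3444588,1.0419021],
[-2.45252218e-02,3.74493504e-01,1.81297974,1.01342000e-03,9.54977707e-01,1.05732210]])
P=np.array([[6.74656614e-01,-1.2e-5,4.03358914e-01],[0.64994141,0.00859526,0.31615033],[0.64890663,0.0085679,0.31463775],[0.4825139,0.33910823,0.45897423],[0.64865887,0.00914003,0.22542386]])
E
python3 - <<'E'
from kin import *
np.set_printoptions(precision=4,suppress=True)
def f(p,q):
    L2,A,B,a1,h,off=p
    b=q[1]+q[2];r=a1+L2*np.sin(q[1])+A*np.sin(b)+B*np.cos(b);z=h+L2*np.cos(q[1])+A*np.cos(b)-B*np.sin(b)
    c,s=np.cos(q[0]),np.sin(q[0]);return np.array([c*r-s*off,s*r+c*off,z])
for fixed in(0,1):
  g=lambda p:np.concatenate([f(np.r_[p[:3],0 if fixed else p[3],p[4:]],q)-x for q,x in zip(Q,P)])*1e3
  r=least_squares(g,[.4,.4,0,0,0,.02],x_scale=.1);print(r.x,r.cost,np.linalg.svd(r.jac)[1])
E
```

```text
[ 0.5103  0.5658 -0.0004  0.      0.0773  0.0249] 0.12864385862233862 [3865.8775 3154.8841 2236.068   219.1452  216.117    83.4677]
[ 0.5103  0.5658 -0.0004  1.6562  0.0773  0.0249] 0.12872741470360277 [3844.8827 2271.8808 2236.068   219.0297   86.3753    0.    ]
```

The wand top is at (0.482, 0.3405) and the dock origin is at about (0.484, 0.3415). I'll grip the wand with the tool leaning 35° so that the tool ends up vertical at the scan pose. First I'll move to the pre-grasp pose.

```bash
python3 -m jog '[[[0,3.5,0,0,0.0,-0.15,0],[0,7,0.1,1,0.003,-0.3,0.01],[0,10.5,0.2,3,0.005,-0.45,0.02],[0,13.5,0.3,5,0.009,-0.61,0.029],[0,13.5,0.3,6.6,0.009,-0.61,0.029],[0,13.5,0.3,6.6,0.009,-0.61,0.029],[0,13.5,0.3,6.6,0.009,-0.61,0.029],[0,13.5,0.3,6.6,0.009,-0.61,0.029]]]'
python3 - <<'E'
from h import *
np.set_printoptions(precision=4,suppress=True)
s=bot.read_state();print(s["q"],s["tool_pos"],s["tcp_rot"])
M=R.from_rotvec(s["tcp_rot"]).as_matrix();print(M)
G=np.array([.4819,.3405,.2]);print("shift tool cm",M.T@(G-.155*M[:,2]-s["tool_pos"])*100)
im=bot.read_camera("wrist");cv2.imwrite("pics/w5.png",im[:,:,::-1])
W=bot.camera_model("wrist");print(proj(W,[.4819,.3405,.23]),proj(W,G))
E
```

```text
time: 5.9
tool_pos: [0.5457, 0.4581, 0.3973]
tcp_rot: [2.356, 1.396, -0.734]
wrist_force: [0.1, -0.2, 0.9]
width: 0.999
[ 0.7124  0.5323  1.3084 -0.2114  1.869   1.2106] [0.5457 0.4581 0.3973] [ 2.3561  1.3955 -0.734 ]
[[ 0.3958  0.8772 -0.2718]
 [ 0.721  -0.4801 -0.4997]
 [-0.5689  0.0018 -0.8224]]
shift tool cm [0.2216 0.0102 8.3345]
[319.5473 296.3109] [319.4934 256.3129]
```

View pics/w5.png

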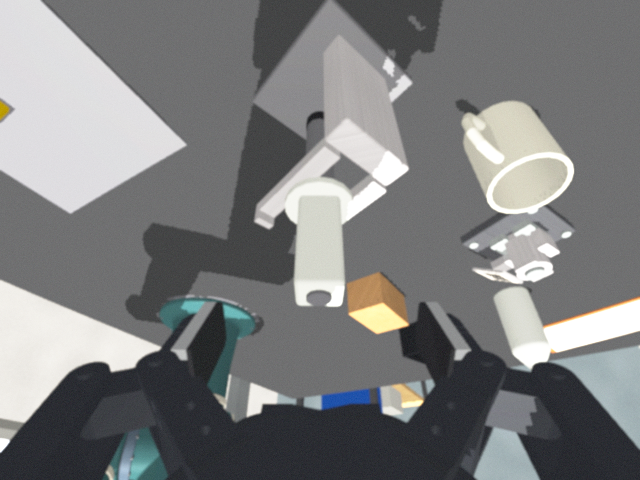

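The wand top appears at (319,297), which matches the prediction. I'll advance and grip.

```bash
python3 -m jog '[[[0,0.1,0,4.5,0,0,0],[0,0.2,0,8.3,0,0,0],[0,0.2,0,8.3,0,0,0],[0,0.2,0,8.3,0,0,0],[0.8,0.2,0,8.3,0,0,0],[0.8,0.2,0,8.3,0,0,0],[0.8,0.2,0,8.3,0,0,0],[0.8,0.2,0,8.3,0,0,0],[0.8,0.2,0,8.3,0,0,0],[0.8,0.2,0,8.3,0,0,0]]]' 80
python3 - <<'E'
from h import *
np.set_printoptions(precision=4,suppress=True)
s=bot.read_state();print(s["q"],s["tool_pos"],s["tcp_rot"])
M=R.from_rotvec(s["tcp_rot"]).as_matrix();print(M, "grasp",s["tool_pos"]+.155*M[:,2])
crop(bot.read_camera("side"),195,85,130,130,4,"d6")
E
```

```text
time: 7.2
tool_pos: [0.5239, 0.4191, 0.3252]
tcp_rot: [2.353, 1.396, -0.739]
wrist_force: [1.0, 2.8, 3.5]
width: 0.338
[ 0.6926  0.5033  1.4874 -0.2158  1.722   1.2227] [0.5239 0.4191 0.3252] [ 2.3532  1.396  -0.7388]
[[ 0.3934  0.8777 -0.2737]
 [ 0.7199 -0.4792 -0.5021]
 [-0.5718  0.0005 -0.8204]] grasp [0.4815 0.3413 0.1981]
```

View pics/d6.png

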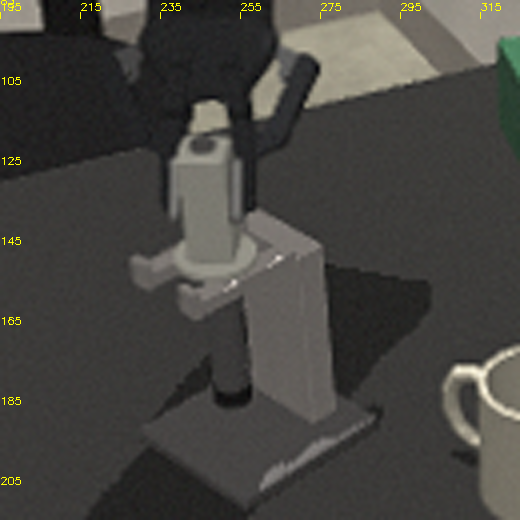

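The wand is held. I'll save the reference grip and lift straight up.

```bash
python3 - <<'E'
from h import *
import json
s=bot.read_state();M=R.from_rotvec(s["tcp_rot"]).as_matrix()
n=M.T@(np.array([.4819,.3405,.04])-s["tool_pos"])
json.dump(dict(p=s["tool_pos"].tolist(),r=s["tcp_rot"].tolist(),n=n.tolist(),a=M[2].tolist()),open("grip.json","w"));print(n,M[2])
E
python3 -m jog '[[[0.8,-1.1,0,-1.6,0,0,0],[0.8,-3,0,-4.3,0,0,0],[0.8,-5.7,0,-8.2,0,0,0],[0.8,-8.3,0,-11.9,0,0,0],[0.8,-8.3,0,-11.9,0,0,0],[0.8,-8.3,0,-11.9,0,0,0],[0.8,-8.3,0,-11.9,0,0,0]]]'
python3 - <<'E'
from h import *
np.set_printoptions(precision=4,suppress=True)
s=bot.read_state();print(s["q"],s["tool_pos"],s["tcp_rot"],s["wrist_force"],s["width"])
crop(bot.read_camera("side"),195,65,130,150,4,"d7");crop(bot.read_camera("scene"),390,190,120,160,4,"s7")
E
```

```text
[0.08998999 0.00065037 0.28493468] [-5.71802734e-01  4.40047561e-04 -8.20391029e-01]
time: 8.12
tool_pos: [0.5236, 0.4186, 0.467]
tcp_rot: [2.35, 1.395, -0.746]
wrist_force: [-0.0, -0.2, -2.2]
width: 0.343
[ 0.6923  0.4189  1.345  -0.2298  1.9485  1.1696] [0.5236 0.4186 0.467 ] [ 2.3505  1.3952 -0.7461] [-0.0256 -0.2187 -2.2211] 0.34320364778329615
```

View pics/d7.png

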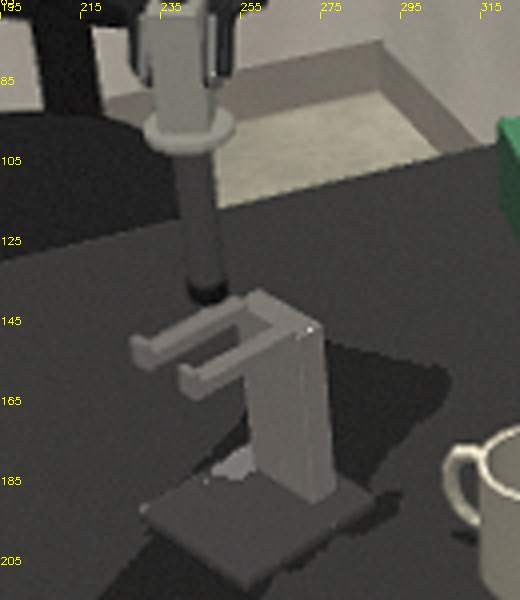

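View pics/s7.png

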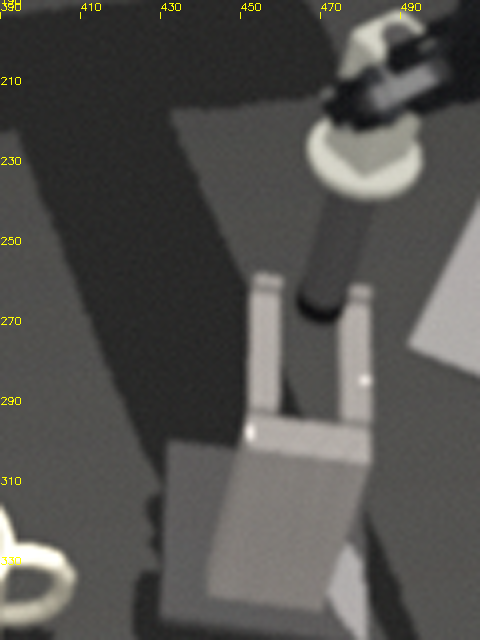

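```bash
cat > tgt.py <<'E'
from h import *
import json
np.set_printoptions(precision=4,suppress=True)
g=json.load(open("grip.json"));n_t=np.array(g["n"]);a_t=np.array(g["a"])
lab=np.array([.6022,-.0160,.057]);yaw=.485
nrm=R.from_euler('z',yaw).apply([-np.sin(.61),0,np.cos(.61)])
def tool(axis,nose,xyaw,ref):
    # tool rot with wand axis->axis, tool y (jaw) horizontal along given yaw
    yj=np.array([np.cos(xyaw-np.pi/2),np.sin(xyaw-np.pi/2),0])
    A=R.align_vectors([axis,yj],[a_t,[0,1,0]],weights=[100,1])[0]
    return nose-A.apply(n_t),A
def delta(p,A):
    s=bot.read_state();M=R.from_rotvec(s["tcp_rot"])
    return M.inv().apply(p-s["tool_pos"])*100,(M.inv()*A).as_rotvec()
E
python3 - <<'E'
from tgt import *
for d in(.12,.065):
    p,A=tool(nrm,lab+d*nrm,yaw,None);print(d,p,A.as_matrix(),delta(p,A))
E
```

```text
0.12 [ 0.4611 -0.0895  0.4402] [[ 0.8848  0.466   0.0013]
 [ 0.466  -0.8848  0.0003]
 [ 0.0013  0.0004 -1.    ]] (array([-37.3734,  18.8701,  29.6065]), array([0.1778, 0.5972, 0.5681]))
0.065 [ 0.489  -0.0748  0.3951] [[ 0.8848  0.466   0.0013]
 [ 0.466  -0.8848  0.0003]
 [ 0.0013  0.0004 -1.    ]] (array([-32.6326,  20.6183,  31.7787]), array([0.1778, 0.5972, 0.5681]))
```

```bash
python3 -m jog '[[[0.8,-1.9,0.9,1.5,0.009,0.03,0.028],[0.8,-5.6,2.8,4.4,0.027,0.09,0.085],[0.8,-10.1,5.1,8,0.048,0.161,0.153],[0.8,-14.6,7.4,11.5,0.069,0.233,0.222],[0.8,-19.1,9.6,15.1,0.091,0.305,0.29],[0.8,-23.5,11.9,18.6,0.112,0.376,0.358],[0.8,-28,14.1,22.2,0.133,0.448,0.426],[0.8,-32.1,16.2,25.5,0.153,0.514,0.489],[0.8,-35.5,17.9,28.1,0.169,0.567,0.54],[0.8,-37.4,18.9,29.6,0.178,0.597,0.568],[0.8,-37.4,18.9,29.6,0.178,0.597,0.568],[0.8,-37.4,18.9,29.6,0.178,0.597,0.568]]]'
python3 - <<'E'
from tgt import *
s=bot.read_state();print(s["q"],s["tool_pos"],s["width"])
p,A=tool(nrm,lab+.065*nrm,yaw,None);print(p,delta(p,A))
print(delta(*tool(nrm,lab+.12*nrm,yaw,None)))
cv2.imwrite("pics/d8.png",bot.read_camera("side")[:,:,::-1]);cv2.imwrite("pics/s8.png",bot.read_camera("scene")[:,:,::-1])
E
```

```text
time: 9.72
tool_pos: [0.4612, -0.0892, 0.4406]
tcp_rot: [-3.047, -0.753, -0.004]
wrist_force: [0.4, -0.4, -2.1]
width: 0.342
[-0.2455 -0.155   1.9782  0.0038  1.3173  0.8396] [ 0.4612 -0.0892  0.4406] 0.3418481728779413
[ 0.489  -0.0748  0.3951] (array([3.1103, 0.0254, 4.5622]), array([-0.0023, -0.002 ,  0.    ]))
(array([-0.0256,  0.0172,  0.0438]), array([-0.0023, -0.002 ,  0.    ]))
```

View pics/d8.png

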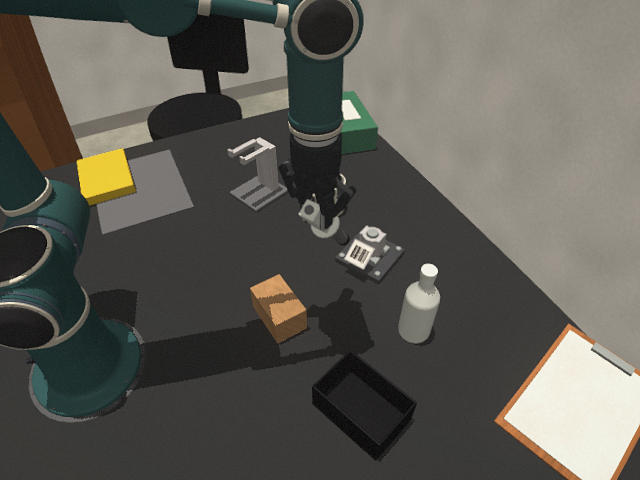

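View pics/s8.png

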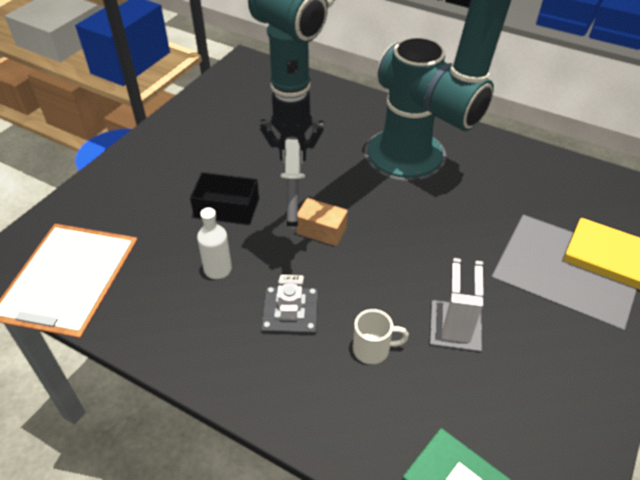

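The wand is out along the label's normal, and its pose matches the prediction in all views. I'll move in along the normal to 65 mm and check before holding.

```bash
python3 -m jog '[[[0.8,0.7,0,1,0,0,0],[0.8,1.6,0,2.4,0,0,0],[0.8,2.6,0,3.8,0,0,0],[0.8,3.1,0,4.6,0,0,0],[0.8,3.1,0,4.6,0,0,0],[0.8,3.1,0,4.6,0,0,0]]]'
python3 - <<'E'
from tgt import *
s=bot.read_state();M=R.from_rotvec(s["tcp_rot"]);nose=s["tool_pos"]+M.apply(n_t);ax=M.apply(a_t)
print(nose,ax,np.arccos(ax@nrm))
d=lab-nose;print("dist",-d@ax,"perp",d-ax*(d@ax))
D,S=bot.camera_model("side"),bot.camera_model("scene")
for m in(D,S): print([proj(m,nose+ax*t) for t in(-.065,0,.11)])
crop(bot.read_camera("side"),280,160,130,120,5,"d9");crop(bot.read_camera("scene"),240,120,110,180,3,"s9");cv2.imwrite("pics/w9.png",bot.read_camera("wrist")[:,:,::-1])
E
```

```text
time: 10.58
tool_pos: [0.4892, -0.0751, 0.3957]
tcp_rot: [-3.048, -0.754, -0.007]
wrist_force: [-0.3, -0.8, -1.5]
width: 0.342
[ 0.5703 -0.033   0.1112] [-0.5091 -0.2689  0.8176] 0.0036090525960787586
dist 0.06508237484733619 perp [-0.0013 -0.0005 -0.001 ]
[array([360.785, 252.825]), array([352.702 , 245.9559]), array([336.4409, 232.1408])]
[array([290.4388, 278.5612]), array([290.8402, 250.4606]), array([291.5229, 201.5661])]
```

View pics/d9.png

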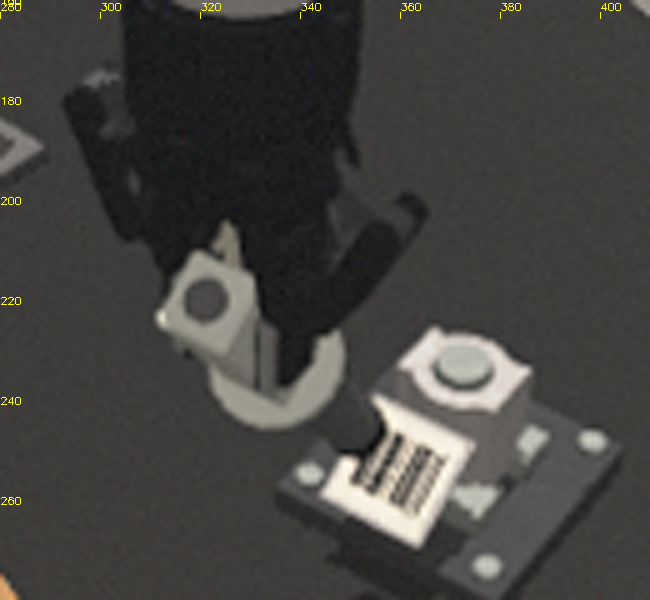

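View pics/s9.png

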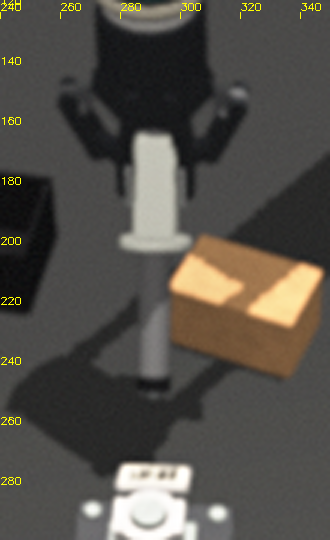

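View pics/w9.png

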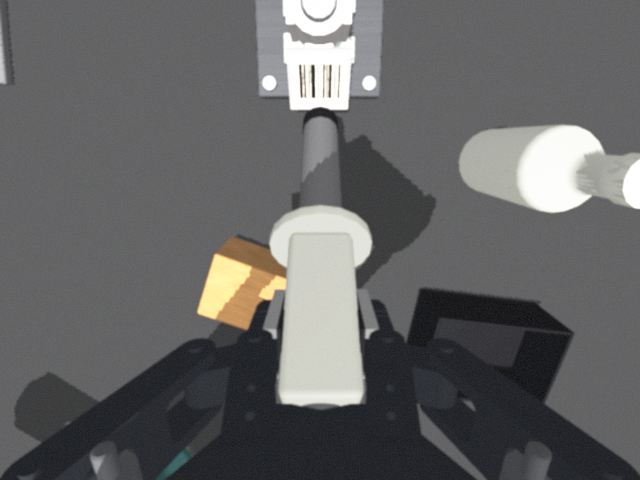

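The nose is seen at (291,250) in scene and (353.6,246) in side, against predictions of (290.8,250.5) and (352.7,246), so the aim is good. I'll hold for 2.5 s.

```bash
python3 -m jog '[[[0.8,0,0,0,0,0,0],[0.8,0,0,0,0,0,0],[0.8,0,0,0,0,0,0],[0.8,0,0,0,0,0,0],[0.8,0,0,0,0,0,0],[0.8,0,0,0,0,0,0],[0.8,0,0,0,0,0,0],[0.8,0,0,0,0,0,0],[0.8,0,0,0,0,0,0],[0.8,0,0,0,0,0,0],[0.8,0,0,0,0,0,0],[0.8,0,0,0,0,0,0]]]'
python3 -m jog '[[[0.8,0,0,0,0,0,0],[0.8,0,0,0,0,0,0],[0.8,0,0,0,0,0,0],[0.8,0,0,0,0,0,0],[0.8,0,0,0,0,0,0],[0.8,0,0,0,0,0,0],[0.8,0,0,0,0,0,0],[0.8,0,0,0,0,0,0]]]'
python3 - <<'E'
from tgt import *
s=bot.read_state();M=R.from_rotvec(s["tcp_rot"]);nose=s["tool_pos"]+M.apply(n_t);ax=M.apply(a_t);d=lab-nose
print("dist",-d@ax,"perp",d-ax*(d@ax),np.arccos(ax@nrm),s["joint_vel"])
# retreat+dock-above pose: dock grip pose lifted 142mm
p0=np.array(g["p"]);A0=R.from_rotvec(g["r"])
print("above dock",delta(p0+[0,0,.145],A0)); print("retreat 60mm",delta(s["tool_pos"]+.06*nrm,M))
E
```

```text
time: 12.22
tool_pos: [0.4891, -0.075, 0.3954]
tcp_rot: [-3.048, -0.754, -0.007]
wrist_force: [0.4, -1.4, -3.0]
width: 0.337
time: 13.22
tool_pos: [0.4891, -0.075, 0.3954]
tcp_rot: [-3.048, -0.754, -0.007]
wrist_force: [-0.5, -0.0, -1.8]
width: 0.341
dist 0.06494813771632905 perp [-0.001  -0.0006 -0.0008] 0.00349613776843435 [-0.0006 -0.0005  0.0004 -0.0012  0.0003  0.0003]
above dock (array([ 26.1427, -42.0938,  -7.3342]), array([-0.178 , -0.5955, -0.5681]))
retreat 60mm (array([-3.414, -0.002, -4.934]), array([0., 0., 0.]))
```

```bash
python3 -m jog '[[[0.8,-1.5,0,-2.2,0,0,0],[0.8,-3.4,0,-5,0,0,0],[0.8,-1.9,-2.1,-5.1,-0.009,-0.03,-0.028],[0.8,1,-6.3,-5.4,-0.027,-0.089,-0.085],[0.8,4.3,-10.9,-5.6,-0.046,-0.155,-0.148],[0.8,7.5,-15.6,-5.9,-0.066,-0.22,-0.21],[0.8,10.8,-20.2,-6.1,-0.085,-0.286,-0.273],[0.8,14,-24.8,-6.4,-0.105,-0.351,-0.335],[0.8,17.3,-29.5,-6.6,-0.125,-0.417,-0.398],[0.8,20.5,-34.1,-6.9,-0.144,-0.482,-0.46],[0.8,23.4,-38.3,-7.1,-0.162,-0.542,-0.517],[0.8,26.1,-42.1,-7.3,-0.178,-0.596,-0.568]]]'
python3 -m jog '[[[0.8,0,0,0,0,0,0],[0.8,0,0,0,0,0,0],[0.8,0,0,0,0,0,0]]]'
python3 - <<'E'
from tgt import *
s=bot.read_state()
p0=np.array(g["p"]);A0=R.from_rotvec(g["r"]);dock=np.array([.0012,.0005,0])
for h in(.145,.06,.01,.0):print(h,delta(p0+[0,0,h],A0))
M=R.from_rotvec(s["tcp_rot"]);nose=s["tool_pos"]+M.apply(n_t);ax=M.apply(a_t);print(nose,ax)
for n in("side","scene"):
  m=bot.camera_model(n);print([proj(m,nose+ax*t) for t in(0,.11)])
crop(bot.read_camera("side"),195,65,130,150,4,"d10");crop(bot.read_camera("scene"),390,190,120,160,4,"s10")
E
```

```text
time: 14.72
tool_pos: [0.5237, 0.4212, 0.4696]
tcp_rot: [2.351, 1.399, -0.74]
wrist_force: [1.2, -0.3, -1.9]
width: 0.344
time: 15.1
tool_pos: [0.5237, 0.4178, 0.4704]
tcp_rot: [2.355, 1.394, -0.738]
wrist_force: [-0.4, -0.1, -1.8]
width: 0.342
0.145 (array([ 0.1147, -0.0398, -0.0538]), array([-0.0005, -0.0004, -0.0015]))
0.06 (array([ 4.9725, -0.0472,  6.9213]), array([-0.0005, -0.0004, -0.0015]))
0.01 (array([ 7.8301, -0.0516, 11.0242]), array([-0.0005, -0.0004, -0.0015]))
0.0 (array([ 8.4016, -0.0524, 11.8448]), array([-0.0005, -0.0004, -0.0015]))
[0.4817 0.3393 0.1852] [-0.0005 -0.0001  1.    ]
[array([248.2104, 137.7524]), array([243.2234,  96.7247])]
[array([469.6963, 266.4488]), array([480.5156, 228.7982])]
```

View pics/d10.png

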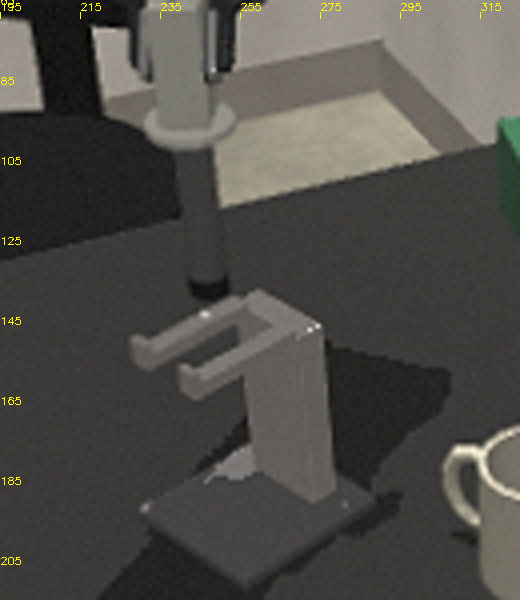

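View pics/s10.png

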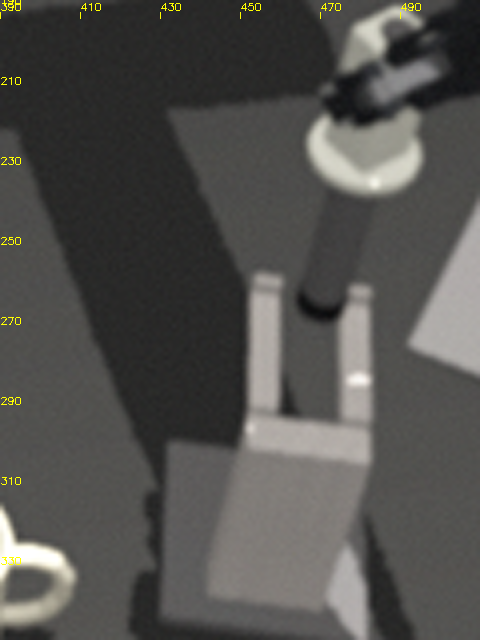

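The wand is above the fork in the same place as at lift-out. I'll lower it.

```bash
python3 -m jog '[[[0.8,1.5,0,2,0,0,0],[0.8,4,-0.05,5.5,0,0,0],[0.8,6.5,-0.05,9,0,0,0],[0.8,7.8,-0.05,11,0,0,0],[0.8,8.1,-0.05,11.4,0,0,0],[0.8,8.35,-0.05,11.8,0,0,0],[0.8,8.35,-0.05,11.8,0,0,0],[0.8,8.35,-0.05,11.8,0,0,0]]]'
python3 - <<'E'
from tgt import *
s=bot.read_state()
M=R.from_rotvec(s["tcp_rot"]);nose=s["tool_pos"]+M.apply(n_t);ax=M.apply(a_t);print(nose,ax,s["wrist_force"])
crop(bot.read_camera("side"),195,85,130,130,4,"d11")
E
```

```text
time: 16.2
tool_pos: [0.5239, 0.4203, 0.3269]
tcp_rot: [2.354, 1.396, -0.736]
wrist_force: [0.2, -0.5, -1.8]
width: 0.342
[0.4824 0.342  0.0415] [-0.0017 -0.0011  1.    ] [ 0.1913 -0.4933 -1.7652]
```

View pics/d11.png

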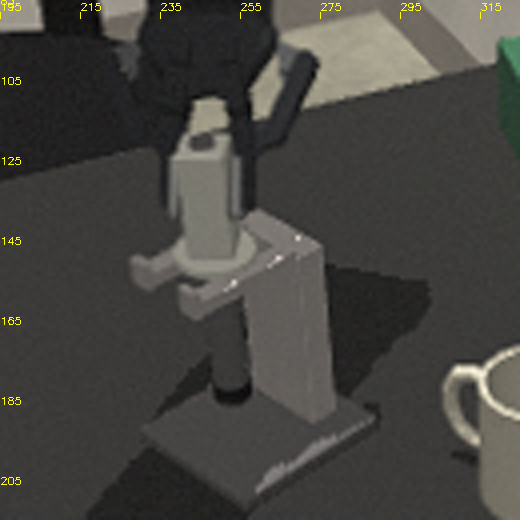

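It is 1.5 mm above its seat. I'll lower that last bit, release and back off along the tool axis.

```bash
python3 -m jog '[[[0.8,0,0.05,0.17,0,0,0],[0.8,0,0.05,0.17,0,0,0],[0.8,0,0.05,0.17,0,0,0]]]'
python3 -m jog '[[[0.55,0,0,0,0,0,0],[0.3,0,0,0,0,0,0],[0,0,0,0,0,0,0],[0,0,0,0,0,0,0],[0,0,0,0,0,0,0],[0,0,0,-3,0,0,0],[0,0,0,-7,0,0,0],[0,0,0,-12,0,0,0],[0,0,0,-14,0,0,0],[0,0,0,-14,0,0,0],[0,0,0,-14,0,0,0]]]'
python3 - <<'E'
from tgt import *
W=bot.camera_model("wrist");im=bot.read_camera("wrist");cv2.imwrite("pics/w12.png",im[:,:,::-1])
print(proj(W,[.4819,.3405,.23]))
side=bot.read_camera("side");cv2.imwrite("pics/d12f.png",side[:,:,::-1])
crop(side,195,85,130,130,4,"d12");cv2.imwrite("pics/s12f.png",bot.read_camera("scene")[:,:,::-1])
E
```

```text
time: 16.62
tool_pos: [0.5237, 0.4194, 0.3253]
tcp_rot: [2.354, 1.396, -0.737]
wrist_force: [0.1, 4.1, 6.1]
width: 0.342
time: 18.0
tool_pos: [0.5617, 0.4888, 0.4373]
tcp_rot: [2.352, 1.395, -0.742]
wrist_force: [0.8, 0.1, -0.5]
width: 1.006
[320.7952 269.7563]
```

View pics/d12.png

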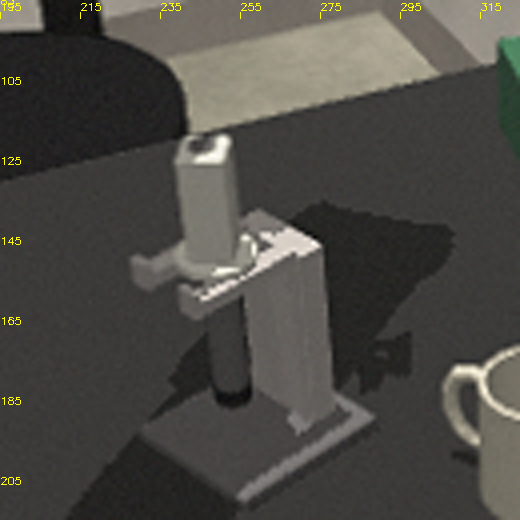

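View pics/w12.png

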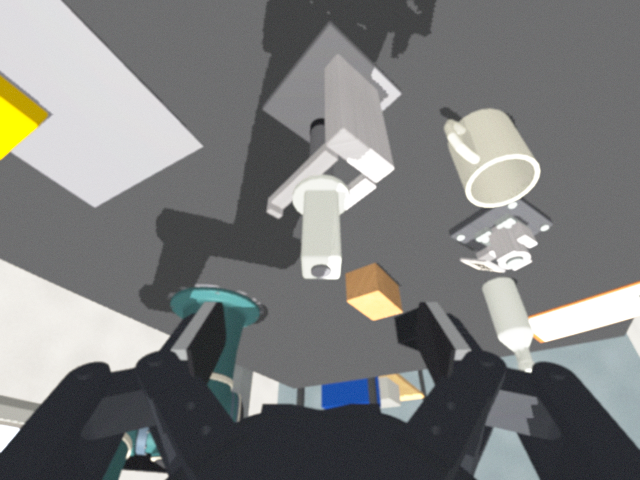

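View pics/d12f.png

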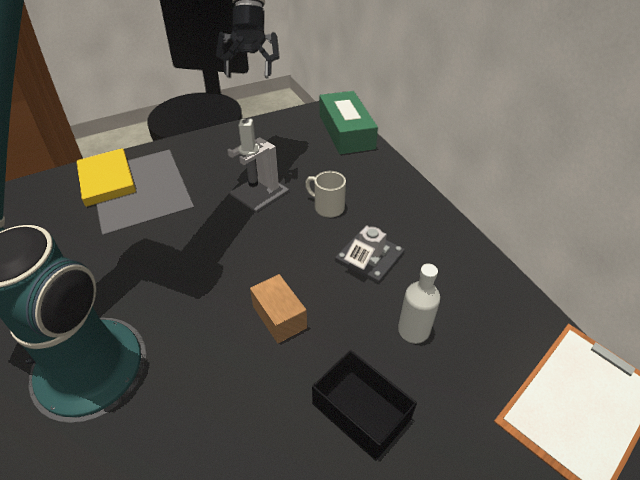

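View pics/s12f.png

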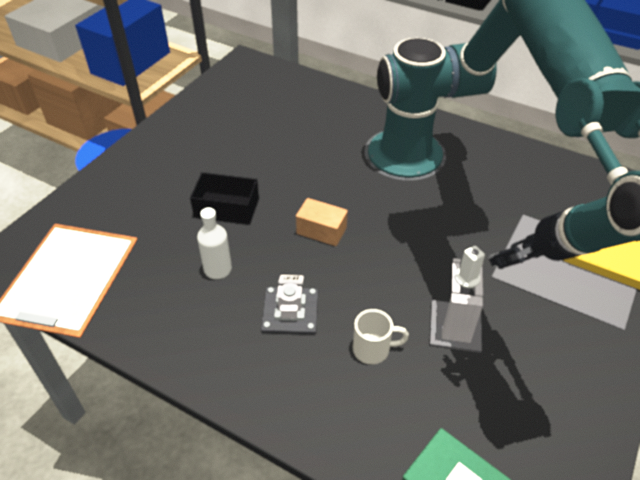

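The wand hangs upright with its top at (320,270) in the wrist view, where 320.8, 269.8 was predicted. The hub is seated and the bystanders are in place.

```bash
python3 -m jog '[[[0,0,0,0,0,0,0],[0,0,0,0,0,0,0],[0,0,0,0,0,0,0],[0,0,0,0,0,0,0]]]'; python3 -c "
from workcell import bot
print(bot.finish_job())"
```

```text
time: 18.65
tool_pos: [0.5619, 0.4892, 0.4388]
tcp_rot: [2.353, 1.396, -0.739]
wrist_force: [0.5, -0.5, -1.0]
width: 0.998
the job is handed in; nothing more can be done
None
```

I completed every step and handed the job in at 18.65 s; finishing reports no verdict.

- **Hub:** I pinched it by its flats, turned it about 0.745 rad clockwise and released it, and it dropped into the slots. Its yaw measured 0.485 rad, against 0.48–0.49 for the fixture. The label height came out at 54 mm, against 57 mm expected when seated and 65 mm when not. The side camera also put the shaft top about 4 mm low, so I took that gap as camera bias.
- **Scan:** From the arm readings, the nose was 65 mm from the label, about 1.4 mm off its middle and under 0.3° off square. It was held still for about 2.6 s. The nose was within about 1 pixel of prediction in the side and scene views, the flange within about 2, and the wand stayed clear of the hub.
- **Wand return:** It hangs upright on both prongs. Its top is within about a pixel of where it was at the start in the wrist view.
- **Finish:** The gripper is open and clear of everything. By eye, the bottle, mug, bin and carton have not moved in the final pictures. No check failed.

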